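# Refit the missing grip sleeve on a mobile-shelving handwheel

### The job

The three-spoke handwheel from the mobile shelving is missing one of its black grip sleeves. From the three loose sleeves standing on the green mat, take the one of the same size as the two still on the wheel and slide it fully down, upright, over the bare steel spindle, then let go. Leave the other two loose sleeves standing where they are.

Things in the scene. Friction and masses are not known exactly. Their poses are not given: they have to be found in the camera images.
- spindle (a point): Foot of the bare steel spindle, on the flat seat where the sleeve's underside must rest, 50 mm above the table. z up along the spindle, x outward from the cream handwheel's hub, 100 mm away along -x. 40 mm tall: 24 mm diameter for 18 mm, then a cone to 6 mm, which centres a sleeve 8 mm off. Wheel fixed, face up; its spokes at +-120 degrees carry fitted sleeves, tops at 98 mm.
- sleeve_medium: The correct loose grip sleeve: black rigid plastic tube standing on end on the green mat (280 x 300 mm, 3 mm thick), outer diameter 44 mm, bore 30 mm, 48 mm tall, about 50 g. Origin at the centre of its underside, z up along the tube's axis. The same size as the two sleeves on the wheel.
- sleeve_small: Look-alike, too narrow: black tube standing on the mat, outer diameter 32 mm, bore 18 mm, 48 mm tall. Origin at the centre of its underside. To be left alone.
- sleeve_large: Look-alike, too wide: black tube standing on the mat, outer diameter 58 mm, bore 44 mm, 48 mm tall. Origin at the centre of its underside. To be left alone. The three loose sleeves stand at least 110 mm apart, centre to centre.

How it is judged:
At the end, for the whole second after the job is handed in: The 44 mm sleeve rests fully down over the bare spindle: its underside within 6 mm of the seat in height and 10 mm of the spindle's axis, upright within 10 degrees, at rest and released. The two other loose sleeves still stand upright (within 20 degrees), within 25 mm of where they started (horizontal distance between sleeve_medium and spindle below 0.01 m and z of sleeve_medium in the frame of spindle between -0.006 and 0.006 m and angle between sleeve_medium's own z axis and vertical below 0.17 rad and linear speed of sleeve_medium below 0.02 m/s and not (distance of sleeve_small from where it was at the start of the episode above 0.025 m or angle between sleeve_small's own z axis and vertical above 0.35 rad) and not (distance of sleeve_large from where it was at the start of the episode above 0.025 m or angle between sleeve_large's own z axis and vertical above 0.35 rad)); the robot touches nothing.
It fails at once if the small sleeve is moved more than 25 mm or tipped over (distance of sleeve_small from where it was at the start of the episode above 0.025 m or angle between sleeve_small's own z axis and vertical above 0.35 rad).
It fails at once if the large sleeve is moved more than 25 mm or tipped over (distance of sleeve_large from where it was at the start of the episode above 0.025 m or angle between sleeve_large's own z axis and vertical above 0.35 rad).
It also fails if it takes over 35 s, if anything falls off the work surface, if the arm or the gripper's body presses on something with over 40 N, if the wrist force passes 120 N, or if a joint passes its speed limit or range.

### The arm

A 6-joint arm with a two-finger parallel gripper is mounted at the origin on the work surface. World frame = base frame: x ahead of the robot, y to its left, z up, the work surface at z = 0. Lengths are in m, angles in rad, forces in N, time in s.
With the tool pointing down it reaches from about 0.275 to 0.75 m from the base axis. Payload 10.2 kg.
Tool frame: the origin (TCP) lies at the very end of the fingers, on their centre line; the grasp point (between the pads) lies 19 mm behind it; z points along the fingers, y is the line along which they close (so a half turn about z gives the same grasp; the last joint's range is limited). The gripper opens to 88 mm and grips with 3 to 60 N. Pads are 18 mm wide; open, the fingers measure 123 mm over their backs; the gripper's body (75 mm by 187 mm) begins 45 mm behind the grasp point.
Start: joints at [0.99, 0.313, 1.498, -0, 1.331, -0.223], TCP at [0.184, 0.492, 0.2] pointing down, gripper open.
Joint ranges: [-2.94, 2.94], [-0.97, 2.17], [0.19, 2.56], [-1.23, 4.37], [0.02, 3.11], [-2.88, 2.88]. Speed limits (rad/s): [2.39, 2.39, 3.01, 3.14, 3.14, 3.14].

### API

Orientations are given as a unit quaternion [w, x, y, z].
In Python, from plant import robot, vision gives the robot as it stands (robot), with the cameras (vision).
- The arm moves only by the tool hand_motion, called after "Request:" as a command line: name --argument value ..., lists and objects as JSON in quotes. Schema: {"type":"object","properties":{"moves":{"type":"string"},"force":{"type":"number"},"only":{"type":"string"},"quiet":{"type":"boolean"},"lines":{"type":"string"}},"required":["moves"],"additionalProperties":false}. moves is a string of 1 to 5 rows, one to a line, with the numbers parted by spaces; each row has 7 numbers: the finger opening in m, then dx, dy, dz in shares of 600 mm (1.0 is 600 mm), then a rotation vector rx, ry, rz in a scale on which 1.0 is 2 rad; each row shifts and turns the commanded pose from where the row before left it, along the tool's axes as they then stand; what a row does not reach is not made up. A row lasts 1/12 s, in which the tool goes at most 0.0417 m and 0.125 rad, less where a joint would pass 70% of its speed; a pose out of reach is approached as far as the arm can. The fingers move at their own pace and stop on an object; force is the grip in N (left out, the last holds). Time passes only in rows, so rows that do not move let the fingers close. The tool returns the time, the measured TCP pose, the force, the opening and the grip force at its end. only (a regular expression) keeps the lines of the reply that match it, lines (a string "A,B") keeps lines A to B, and quiet returns only ok. Input that does not fit is refused with a message, and nothing moves.
- robot.sense(): the state, without advancing time (a new reading comes with each control period).
- vision.grab_frame(name): name is "scene" or "top" or "wrist"; returns a dict with "frame" (480x640x3 uint8, red, green, blue), "fx", "fy", "cx", "cy" (pixels), "origin" and "rotation" of the camera in the world; the wrist camera has in their place "T_tool_cam" (4x4, takes a point from camera to tool coordinates, whose origin is the TCP and whose axes are the flange's). Camera axes: x right, y up, looking along -z (the intrinsics and any distortion apply to the point x, -y, -z); pixel columns grow to the right and rows downward; lengths in m; the calibration is good to about 2 mm. A picture is of the moment at which its call begins: read the wrist's pose just before it. There is no depth.
- robot.job_done(): hands the job in; it is judged then, once.
The state is a dict: "time": time; "joint_positions": joint angles; "joint_velocities": joint speeds; "tau": joint torques, N m; "tool_pos": TCP position; "orientation": TCP orientation; "force": force on the tool from outside, world axes, zero at the start; "wrist_torque": the same for the moment, N m; "width": finger opening in m; "gripper_force": force on a finger pad.
Only numpy, scipy, OpenCV 4.12 (cv2) and the standard library are available. Lean on these libraries where they do the work, as an engineer would, in place of code of your own. Each camera call takes 0.05 s, during which the arm holds its last target. There are 200 camera calls.

## Working session

There is one attempt and no reset: what is moved stays moved. The work goes in short steps, Python scripts to look and compute and a tool call to move; the robot and the scene stay as the last step left them, time stands still between calls to the robot, and variables do not carry over. Pictures are saved under pics/ and viewed, at most 10 in all, crops included, and the job is handed in when it is done.

```bash
ls; mkdir -p pics
```

Run:
```python
from plant import robot, vision
import cv2,pickle
for n in ("scene","top"):
    f=vision.grab_frame(n); pickle.dump(f,open(f"pics/{n}.pkl","wb"))
    cv2.imwrite(f"pics/{n}0.png",f["frame"][:,:,::-1]); print({k:v for k,v in f.items() if k!="frame"})
s=robot.sense(); print(s["time"],s["tool_pos"],s["orientation"],s["width"])
```

```text
pics
plant.py
{'fx': 581.0938642868407, 'fy': 581.0938642868407, 'cx': 324.14836493734856, 'cy': 236.60069279917332, 'origin': array([1.06888946, 0.24713129, 0.9733306 ]), 'rotation': array([0.530547  , 0.15169346, 0.23752434, 0.79943177])}
{'fx': 448.6600728913756, 'fy': 448.6600728913756, 'cx': 318.29894881093134, 'cy': 239.88636127154857, 'origin': array([0.48992685, 0.01439853, 0.84604282]), 'rotation': array([-0.70268146, -0.01857888,  0.02244339,  0.71090779])}
0.1 [0.18371599 0.49152785 0.1998067 ] [-2.19149569e-04  1.77931095e-01  9.84042781e-01 -5.30871995e-04] 0.08812659072012859
```

View pics/top0.png

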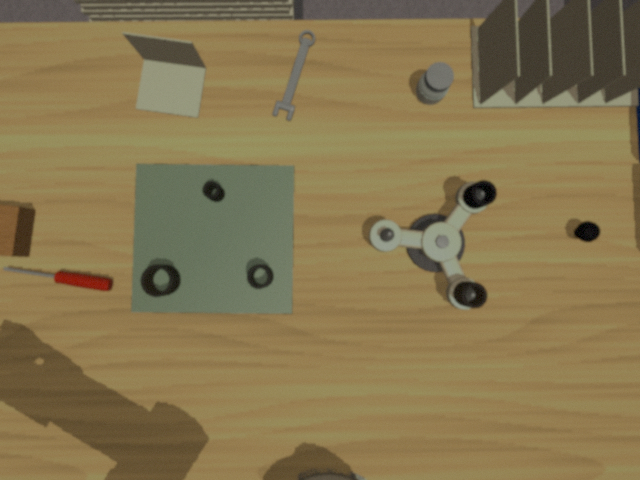

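View pics/scene0.png

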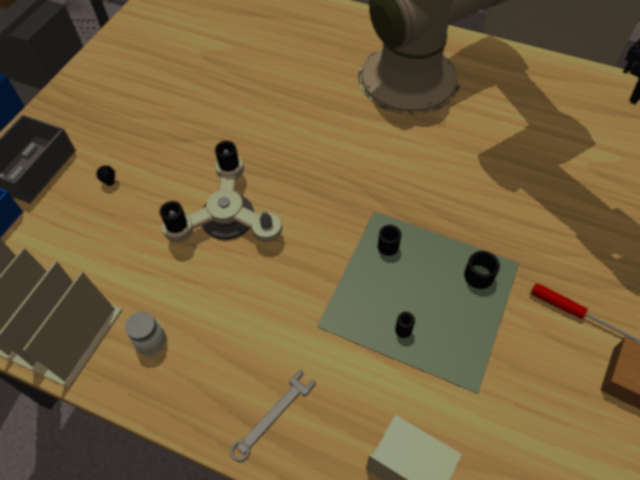

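Top view: large sleeve is at (160,279), small at (213,190), medium at (260,275), and the bare spindle seat at about (386,235). Scene view: medium is at (389,240) and the spindle at about (266,224). I'll measure these next.

Create h.py:
```python
import numpy as np,cv2,pickle
from scipy.spatial.transform import Rotation as R
def pose(f):
    q=np.array(f["rotation"]); return np.array(f["origin"]),R.from_quat(q[[1,2,3,0]]).as_matrix()
def ray(f,u,v):
    o,M=pose(f); return o,M@np.array([(u-f["cx"])/f["fx"],-(v-f["cy"])/f["fy"],-1])
def cast(f,u,v,z):
    o,d=ray(f,u,v); return o+d*(z-o[2])/d[2]
def proj(f,p):
    o,M=pose(f); c=M.T@(np.array(p)-o); return f["cx"]-f["fx"]*c[0]/c[2],f["cy"]+f["fy"]*c[1]/c[2]
def load(n): return pickle.load(open(f"pics/{n}.pkl","rb"))
def darkhull(f,u,v,r,th=60):
    g=f["frame"].max(2)[v-r:v+r,u-r:u+r]; m=(g<th).astype(np.uint8)
    c=max(cv2.findContours(m,0,2)[0],key=cv2.contourArea); h=cv2.convexHull(c); M=cv2.moments(h)
    return M["m10"]/M["m00"]+u-r,M["m01"]/M["m00"]+v-r,h.reshape(-1,2).ptp(0) if hasattr(h,'ptp') else np.ptp(h.reshape(-1,2),0)
```

Run:
```python
from h import *
t,s=load("top"),load("scene"); np.set_printoptions(precision=4,suppress=True)
for nm,a,b in (("large",(160,279),(482,270)),("small",(213,190),(405,325)),("med",(260,275),(389,240))):
    for f,p,r in ((t,a,26),(s,b,24)):
        u,v,w=darkhull(f,*p,r); print(nm,u,v,w,cast(f,u,v,.028))
a=cv2.resize(t["frame"][200:300,350:500],None,fx=5,fy=5,interpolation=2)[:,:400]
b=cv2.resize(s["frame"][180:280,230:310],None,fx=5,fy=5,interpolation=2)
cv2.imwrite("pics/crop.png",np.hstack([a,b])[:,:,::-1])
```

```text
large 160.01805555555555 279.4659722222222 [38 31] [0.4688 0.2976 0.028 ]
large 481.38795779019244 270.5045003103662 [35 39] [0.4694 0.3002 0.028 ]
small 213.22066549912435 190.81903093987157 [20 19] [0.6299 0.2015 0.028 ]
small 404.56394640682095 325.4985789687373 [19 27] [0.6296 0.2044 0.028 ]
med 259.6374531835206 275.5101123595506 [24 23] [0.4738 0.117  0.028 ]
med 388.92941825199887 240.92224979321753 [22 32] [0.4741 0.12   0.028 ]
```

View pics/crop.png

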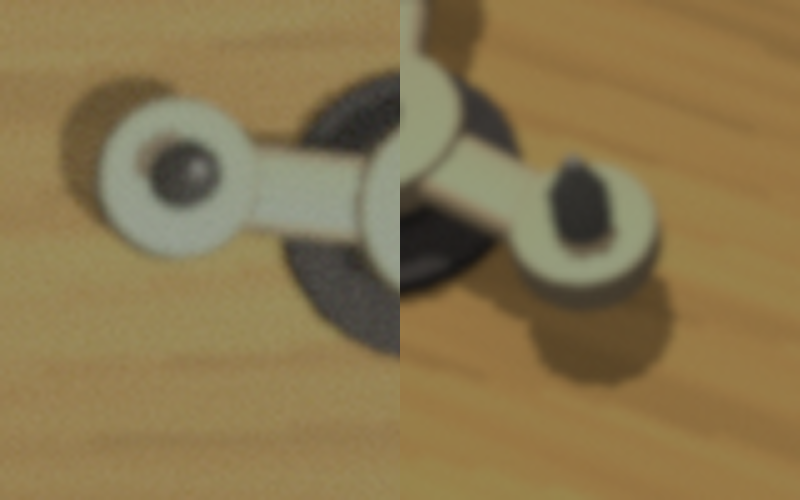

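The crop shows the cream seat disc centred at (386.0,235.4) in top and about (266.8,224.4) in scene. The spindle tip in scene is at about (264.6,212).

Run:
```python
from h import *
t,s=load("top"),load("scene"); np.set_printoptions(precision=4,suppress=True)
print(cast(t,386,235.4,.05),cast(s,266.8,224.4,.05),"tip",cast(s,264.6,212.3,.09))
hub=cast(t,442,241,.06);print("hub",hub)
for f,a in((t,(478,195)),(t,(469,294)),(s,(227,157)),(s,(174,218))): 
  u,v,w=darkhull(f,*a,22); print(u,v,w,cast(f,u,v,.074))
from plant import robot, vision
q=robot.sense(); M=R.from_quat(np.array(q["orientation"])[[1,2,3,0]]).as_matrix(); print(M)
print(M.T@(np.array([.474,.1185,.2])-q["tool_pos"]))
```

```text
[ 0.5428 -0.1108  0.05  ] [ 0.5428 -0.1054  0.05  ] tip [ 0.5427 -0.1058  0.09  ]
hub [ 0.5311 -0.2075  0.06  ]
479.07706817569385 194.11048234977096 [32 26] [ 0.6112 -0.2703  0.074 ]
469.6594863297432 293.965755316211 [31 24] [ 0.4389 -0.2485  0.074 ]
226.73984526112184 155.89039329464862 [22 30] [ 0.4373 -0.2448  0.074 ]
173.1636879432624 216.86950354609928 [26 30] [ 0.6092 -0.267   0.074 ]
[[-0.9367  0.3502 -0.0006]
 [ 0.3502  0.9367 -0.001 ]
 [ 0.0002 -0.0011 -1.    ]]
[-0.4025 -0.2478 -0.    ]
```

Units first: shifts go in shares of 600 mm and turns go in shares of 2 rad. So -0.0335 m / 0.6 = -0.0558, -0.0206 m / 0.6 = -0.0343.

Request:
hand_motion --moves "0.088 -0.0558 -0.0343 0 0 0 0\n0.088 -0.0558 -0.0343 0 0 0 0\n0.088 -0.0558 -0.0343 0 0 0 0\n0.088 -0.0558 -0.0343 0 0 0 0\n0.088 -0.0558 -0.0343 0 0 0 0" --force 15

```text
time: 0.52
tool_pos: [0.3052, 0.335, 0.2002]
orientation: [-0.0, 0.178, 0.984, -0.0]
force: [0.7, 0.5, 1.0]
width: 0.088
gripper_force: 0.0
```

Request:
hand_motion --moves "0.088 -0.0558 -0.0343 0 0 0 0\n0.088 -0.0558 -0.0343 0 0 0 0\n0.088 -0.0558 -0.0343 0 0 0 0\n0.088 -0.0558 -0.0343 0 0 0 0\n0.088 -0.0558 -0.0343 0 0 0 0"

```text
time: 0.93
tool_pos: [0.4262, 0.1797, 0.2002]
orientation: [-0.0, 0.178, 0.984, -0.0]
force: [0.5, 0.3, -0.1]
width: 0.0878
gripper_force: 0.0
```

Request:
hand_motion --moves "0.088 -0.0558 -0.0343 0 0 0 0\n0.088 -0.0558 -0.0343 0 0 0 0\n0.088 0 0 0 0 0 0\n0.088 0 0 0 0 0 0"

```text
time: 1.27
tool_pos: [0.4743, 0.1181, 0.1997]
orientation: [-0.001, 0.179, 0.984, -0.0]
force: [0.5, 0.4, 0.1]
width: 0.088
gripper_force: 0.0
```

Add to h.py:
```python
def wrist(n):
    from plant import robot, vision
    s=robot.sense(); f=vision.grab_frame("wrist"); T=np.eye(4)
    T[:3,:3]=R.from_quat(np.array(s["orientation"])[[1,2,3,0]]).as_matrix(); T[:3,3]=s["tool_pos"]
    C=T@f["T_tool_cam"]; q=R.from_matrix(C[:3,:3]).as_quat()
    f["origin"]=C[:3,3]; f["rotation"]=q[[3,0,1,2]]; pickle.dump(f,open(f"pics/{n}.pkl","wb"))
    cv2.imwrite(f"pics/{n}.png",f["frame"][:,:,::-1]); return f,s,T
```

Run:
```python
from h import *
f,s,T=wrist("w1"); print(s["tool_pos"],s["force"],f["origin"],proj(f,[.474,.1185,.051]),proj(f,[.474,.1185,.003]))
```

```text
[0.47429084 0.11812478 0.19971053] [0.53846286 0.35671132 0.11203263] [0.40474237 0.14420594 0.38451593] (np.float64(318.5168457494691), np.float64(208.22308906370878)) (np.float64(318.45412530455235), np.float64(197.8131278609751))
```

View pics/w1.png

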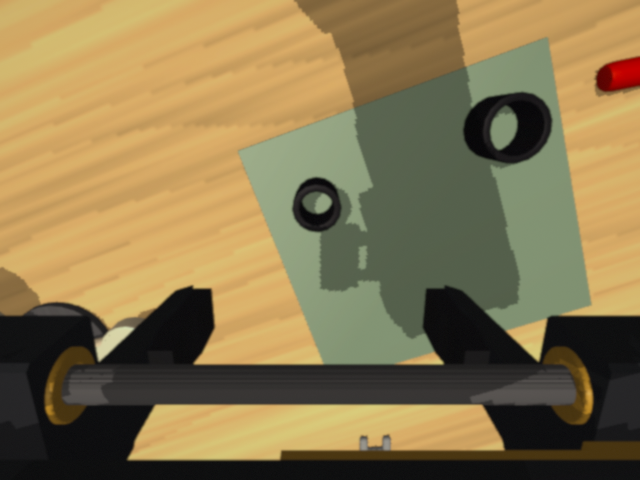

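The wrist view shows the medium sleeve at (317,204), against a predicted (318.5,203), so it's confirmed. Descending to grasp.

To row units: 0.04 m / 0.6 = 0.0667, 0.03 m / 0.6 = 0.05.

Request:
hand_motion --moves "0.088 0 0 0.0667 0 0 0\n0.088 0 0 0.0667 0 0 0\n0.088 0 0 0.0667 0 0 0\n0.088 0 0 0.05 0 0 0\n0.088 0 0 0.05 0 0 0"

```text
time: 1.73
tool_pos: [0.4725, 0.1208, 0.0188]
orientation: [-0.0, 0.177, 0.984, 0.0]
force: [0.0, -0.0, 0.1]
width: 0.088
gripper_force: 0.0
```

Request:
hand_motion --moves "0.088 0 0 0 0 0 0\n0.03 0 0 0 0 0 0\n0.03 0 0 0 0 0 0\n0.03 0 0 0 0 0 0\n0.03 0 0 0 0 0 0" --force 15

```text
time: 2.15
tool_pos: [0.4747, 0.1197, 0.022]
orientation: [0.001, 0.178, 0.984, 0.0]
force: [0.5, -0.1, 0.4]
width: 0.0633
gripper_force: 0.0
```

Request:
hand_motion --moves "0.03 0 0 0 0 0 0\n0.03 0 0 0 0 0 0\n0.03 0 0 0 0 0 0\n0.03 0 0 0 0 0 0\n0.03 0 0 0 0 0 0"

```text
time: 2.57
tool_pos: [0.4739, 0.1194, 0.0204]
orientation: [0.0, 0.178, 0.984, -0.0]
force: [-0.7, 0.3, -0.5]
width: 0.0306
gripper_force: 0.0
```

Width is 30.6 mm with no force, so something's off. Checking.

Run:
```python
from h import *
from plant import robot, vision
f,s,T=wrist("w2"); t=vision.grab_frame("scene"); print(s["width"],s["gripper_force"])
a=cv2.resize(f["frame"],(400,300)); b=cv2.resize(t["frame"][165:315,320:520],(400,300))
cv2.imwrite("pics/c2.png",np.hstack([a,b])[:,:,::-1])
```

```text
0.03059970138306136 0.0
```

View pics/c2.png

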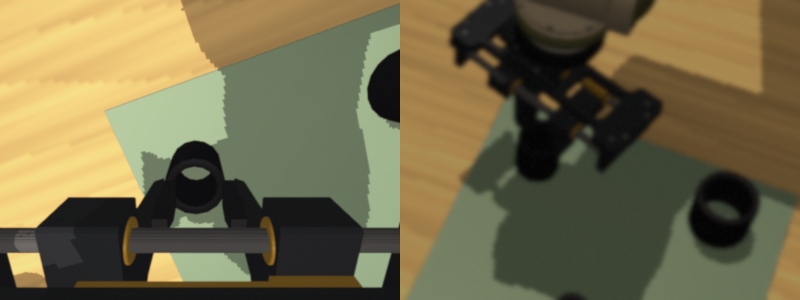

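Run:
```python
from h import *
from plant import robot, vision
np.set_printoptions(precision=4,suppress=True)
f=load("w2"); s=robot.sense(); p=np.array(s["tool_pos"]); print(p,s["joint_positions"],f["T_tool_cam"])
M=R.from_quat(np.array(s["orientation"])[[1,2,3,0]]).as_matrix()
for k in(0,.019,.04): print("wrist axis",k,proj(f,p-M[:,2]*k))
t=vision.grab_frame("scene"); pickle.dump(t,open("pics/s2.pkl","wb"))
tt=vision.grab_frame("top"); pickle.dump(tt,open("pics/t2.pkl","wb"))
print("scene tcp",proj(t,p),proj(t,p+[0,0,.04]),"top",proj(tt,p))
a=cv2.resize(f["frame"][180:420,160:480],(400,300)); b=cv2.resize(t["frame"][195:285,330:450],(400,300),interpolation=2)
c=cv2.resize(tt["frame"][220:320,200:333],(400,300),interpolation=2)
g=np.clip(np.vstack([np.hstack([a,b]),np.hstack([c,c*0])]).astype(float)*2.2,0,255)
cv2.imwrite("pics/c3.png",g[:,:,::-1])
```

```text
[0.4738 0.1194 0.0203] [ 0.0065  0.4651  1.8096 -0.      0.867  -1.2064] [[-0.0006  0.9569  0.2905  0.0745]
 [ 1.      0.0009 -0.0009 -0.0002]
 [-0.0011  0.2905 -0.9569 -0.1847]
 [ 0.      0.      0.      1.    ]]
wrist axis 0 (np.float64(318.3984741224059), np.float64(271.71471550032413))
wrist axis 0.019 (np.float64(318.45666443733023), np.float64(287.00770776494704))
wrist axis 0.04 (np.float64(318.53634725632793), np.float64(307.9491433997228))
scene tcp (np.float64(388.3451893781329), np.float64(242.81851439950748)) (np.float64(390.12385134009844), np.float64(231.48210400969862)) top (np.float64(258.8512699429501), np.float64(275.4286519693772))[ WARN:0@1.492] global loadsave.cpp:1063 imwrite_ Unsupported depth image for selected encoder is fallbacked to CV_8U.
```

View pics/c3.png

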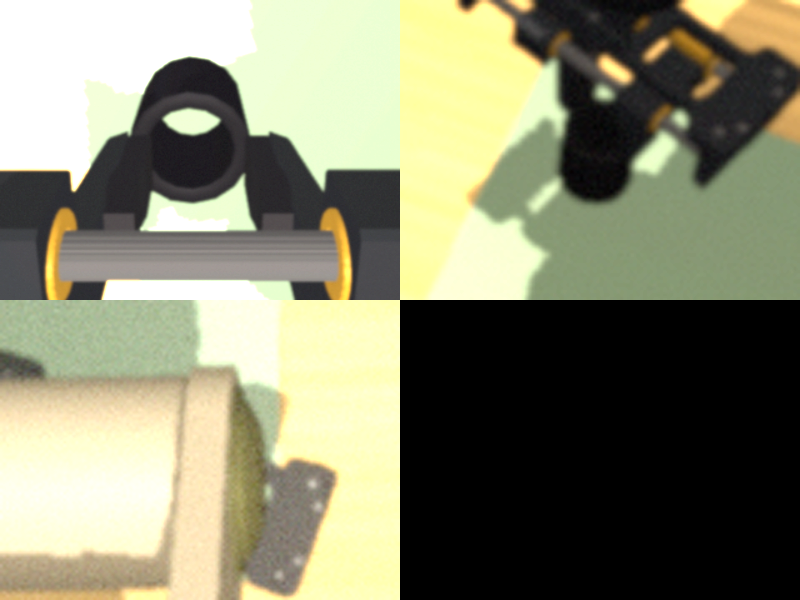

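Run:
```python
from h import *
f=load("w2"); print(f["fx"],f["cx"],f["cy"])
S=np.array([.474,.1185,.051]); e=np.array([.3502,.9367,0])
for z in(.051,.003): 
  S[2]=z; print(z,proj(f,S),proj(f,S+e*.022),proj(f,S-e*.022))
f1=load("w1"); S[2]=.051; print(proj(f1,S+e*.022),proj(f1,S-e*.022))
# fingertip appearance expected, half opening .044, w1
p=np.array([.4743,.1181,.1997]); x=np.array([-.9367,.3502,0])
for k in(0,.02,.04): print(k,[np.round(proj(f1,p+e*a+x*b+[0,0,k])) for a in(.044,-.044) for b in(.009,-.009)])
```

```text
386.5715668248566 318.30077632950446 237.48307166649292
0.051 (np.float64(316.7343632227931), np.float64(299.03021912499236)) (np.float64(366.987977401987), np.float64(298.9736541774272)) (np.float64(266.46926283873336), np.float64(299.08679700131074))
0.003 (np.float64(316.97152633022006), np.float64(260.83225280935056)) (np.float64(356.4980571714573), np.float64(260.79119487935714)) (np.float64(277.4378899275366), np.float64(260.87331812020034))
(np.float64(343.485332060972), np.float64(208.12873553311812)) (np.float64(293.5494191155139), np.float64(208.31743858987895))
0 [array([405., 255.]), array([403., 288.]), array([231., 256.]), array([234., 288.])]
0.02 [array([415., 270.]), array([412., 305.]), array([222., 270.]), array([225., 306.])]
0.04 [array([426., 288.]), array([423., 327.]), array([210., 288.]), array([214., 328.])]
```

Picture evidence: the fingertips project where a point about 40 mm behind the reported TCP would (w1: tip edges at (213,288) and (425,288)). The fingers therefore closed above the rim, with the sleeve still standing centred below. I'll reopen and go lower, watching the force.

Request:
hand_motion --moves "0.088 0 0 0 0 0 0\n0.088 0 0 0 0 0 0\n0.088 0 0 0 0 0 0\n0.088 0 0 0 0 0 0\n0.088 0 0 0 0 0 0"

```text
time: 3.18
tool_pos: [0.4738, 0.1194, 0.0203]
orientation: [0.0, 0.178, 0.984, 0.0]
force: [-0.2, -0.5, -0.3]
width: 0.0611
gripper_force: 0.0
```

Request:
hand_motion --moves "0.088 0 0 0 0 0 0\n0.088 0 0 0.0067 0 0 0\n0.088 0 0 0.0067 0 0 0\n0.088 0 0 0.005 0 0 0\n0.088 0 0 0 0 0 0"

```text
time: 3.6
tool_pos: [0.4733, 0.1194, 0.0085]
orientation: [-0.001, 0.178, 0.984, -0.0]
force: [-0.1, 0.0, -0.6]
width: 0.0881
gripper_force: 0.0
```

Request:
hand_motion --moves "0.088 0 0 0.0033 0 0 0\n0.088 0 0 0 0 0 0\n0.088 0 0 0.0033 0 0 0\n0.088 0 0 0 0 0 0"

```text
time: 3.93
tool_pos: [0.4737, 0.1194, 0.0051]
orientation: [-0.0, 0.178, 0.984, -0.0]
force: [0.9, 0.4, 0.6]
width: 0.0879
gripper_force: 0.0
```

Run:
```python
from h import *
f,s,T=wrist("w3"); cv2.imwrite("pics/w3c.png",np.clip(f["frame"][150:390,160:480,::-1]*1.8,0,255).astype('uint8'))
```

```text
(no output)
```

View pics/w3c.png

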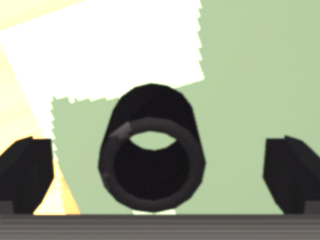

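The sleeve is untouched: its rim is at (311,315), centred about 2.5 mm to tool -y. The tips are still only just below the rim, so I'll keep lowering gently.

To row units: -0.0025 m / 0.6 = -0.0042, 0.002 m / 0.6 = 0.0033.

Request:
hand_motion --moves "0.088 0 -0.0042 0 0 0 0\n0.088 0 0 0.0033 0 0 0\n0.088 0 0 0 0 0 0\n0.088 0 0 0.0033 0 0 0\n0.088 0 0 0 0 0 0"

```text
time: 4.4
tool_pos: [0.4728, 0.1171, 0.001]
orientation: [-0.0, 0.178, 0.984, -0.0]
force: [0.1, 0.2, -0.3]
width: 0.0878
gripper_force: 0.0
```

Request:
hand_motion --moves "0.088 0 0 0.0033 0 0 0\n0.088 0 0 0 0 0 0\n0.088 0 0 0.0033 0 0 0\n0.088 0 0 0 0 0 0"

```text
time: 4.73
tool_pos: [0.4728, 0.1171, -0.003]
orientation: [-0.0, 0.178, 0.984, -0.0]
force: [-0.3, 0.5, -0.1]
width: 0.0882
gripper_force: 0.0
```

The TCP reads 6 mm below the mat top with no contact, so the fingers really are shorter than stated. Going down 15 mm more.

To row units: 0.003 m / 0.6 = 0.005.

Request:
hand_motion --moves "0.088 0 0 0.005 0 0 0\n0.088 0 0 0.005 0 0 0\n0.088 0 0 0 0 0 0"

```text
time: 4.98
tool_pos: [0.4726, 0.1171, -0.0093]
orientation: [-0.0, 0.178, 0.984, -0.0]
force: [-1.3, 0.7, -1.1]
width: 0.0876
gripper_force: 0.0
```

Request:
hand_motion --moves "0.088 0 0 0.005 0 0 0\n0.088 0 0 0 0 0 0\n0.088 0 0 0.005 0 0 0\n0.088 0 0 0 0 0 0"

```text
time: 5.32
tool_pos: [0.4728, 0.1171, -0.0151]
orientation: [-0.0, 0.178, 0.984, -0.0]
force: [-0.6, 0.1, -0.8]
width: 0.088
gripper_force: 0.0
```

Request:
hand_motion --moves "0.088 0 0 0.005 0 0 0\n0.088 0 0 0 0 0 0\n0.088 0 0 0 0 0 0"

```text
time: 5.57
tool_pos: [0.4729, 0.1171, -0.0178]
orientation: [-0.0, 0.178, 0.984, -0.0]
force: [-0.3, -0.3, 0.4]
width: 0.0881
gripper_force: 0.0
```

Request:
hand_motion --moves "0.03 0 0 0 0 0 0\n0.03 0 0 0 0 0 0\n0.03 0 0 0 0 0 0\n0.03 0 0 0 0 0 0\n0.03 0 0 0 0 0 0" --force 15

```text
time: 5.98
tool_pos: [0.473, 0.1171, -0.0176]
orientation: [0.0, 0.178, 0.984, -0.0]
force: [-0.5, 0.3, 0.1]
width: 0.0571
gripper_force: 0.0
```

Request:
hand_motion --moves "0.03 0 0 0 0 0 0\n0.03 0 0 0 0 0 0\n0.03 0 0 0 0 0 0\n0.03 0 0 0 0 0 0\n0.03 0 0 0 0 0 0"

```text
time: 6.4
tool_pos: [0.473, 0.1171, -0.0177]
orientation: [0.0, 0.178, 0.984, -0.0]
force: [0.4, -0.7, 1.3]
width: 0.0433
gripper_force: 15.0
```

Gripped at 43.3 mm with 15 N. Lift and check.

To row units: -0.04 m / 0.6 = -0.0667, -0.03 m / 0.6 = -0.05.

Request:
hand_motion --moves "0.03 0 0 -0.0167 0 0 0\n0.03 0 0 -0.05 0 0 0\n0.03 0 0 -0.0667 0 0 0\n0.03 0 0 -0.0667 0 0 0\n0.03 0 0 -0.05 0 0 0" --force 20

```text
time: 6.82
tool_pos: [0.4733, 0.1171, 0.1362]
orientation: [0.001, 0.178, 0.984, 0.0]
force: [1.2, -0.3, -0.6]
width: 0.0432
gripper_force: 20.0
```

Request:
hand_motion --moves "0.03 0 0 0 0 0 0\n0.03 0 0 0 0 0 0"

```text
time: 6.98
tool_pos: [0.4735, 0.1171, 0.1339]
orientation: [0.002, 0.178, 0.984, 0.0]
force: [-1.4, 0.4, -1.2]
width: 0.0431
gripper_force: 20.0
```

Run:
```python
from h import *
np.set_printoptions(precision=4,suppress=True)
f,s,T=wrist("w4"); cv2.imwrite("pics/w4c.png",np.clip(f["frame"][150:390,160:480,::-1]*1.8,0,255).astype('uint8'))
p=np.array(s["tool_pos"]);print(p,s["width"]); 
for t in([.5428,-.108],[.5428,-.1108]): print(T[:3,:3].T@(np.array([*t,p[2]])-p))
```

```text
[0.4735 0.1171 0.1339] 0.04313970151625908
[-0.1437 -0.1866  0.0002]
[-0.1447 -0.1892  0.0002]
```

View pics/w4c.png

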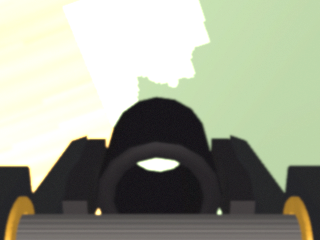

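The sleeve is held upright, so moving over the spindle and looking again.

To row units: -0.0313 m / 0.6 = -0.0522, -0.0239 m / 0.6 = -0.0398.

Request:
hand_motion --moves "0.03 -0.0398 -0.0522 0 0 0 0\n0.03 -0.0398 -0.0522 0 0 0 0\n0.03 -0.0398 -0.0522 0 0 0 0\n0.03 -0.0398 -0.0522 0 0 0 0\n0.03 -0.0398 -0.0522 0 0 0 0"

```text
time: 7.45
tool_pos: [0.5294, -0.073, 0.1306]
orientation: [-0.002, 0.178, 0.984, 0.0]
force: [0.9, 1.0, -1.3]
width: 0.0431
gripper_force: 20.0
```

Request:
hand_motion --moves "0.03 -0.0398 -0.0522 0 0 0 0\n0.03 0 0 0.0333 0 0 0\n0.03 0 0 0.0167 0 0 0\n0.03 0 0 0 0 0 0\n0.03 0 0 0 0 0 0"

```text
time: 7.87
tool_pos: [0.5407, -0.1078, 0.1013]
orientation: [-0.001, 0.177, 0.984, 0.0]
force: [0.1, 0.0, 0.5]
width: 0.0433
gripper_force: 20.0
```

Run:
```python
from h import *
from plant import robot, vision
f,s,T=wrist("w5"); p=np.array(s["tool_pos"]); print(p,s["width"])
a=cv2.resize(f["frame"][60:360,120:520],(400,300)); b=cv2.resize(vision.grab_frame("scene")["frame"][155:275,190:350],(400,300),interpolation=2)
cv2.imwrite("pics/c5.png",np.clip(np.hstack([a,b])[:,:,::-1]*1.6,0,255).astype('uint8'))
for z in(.05,.09): print(z,proj(f,[.5428,-.108,z]))
print("sleeve base",proj(f,p+[.001,.001,.0207]),"top",proj(f,p+[.001,.001,.0687]))
```

```text
[ 0.54069126 -0.10783021  0.10134486] 0.04330437411280241
0.05 (np.float64(319.1815409362913), np.float64(244.98361434619179))
0.09 (np.float64(319.44578110227405), np.float64(267.54316350883147))
sleeve base (np.float64(321.27367501250626), np.float64(289.70517781183355)) top (np.float64(322.49928591163007), np.float64(347.97880996808647))
```

View pics/c5.png

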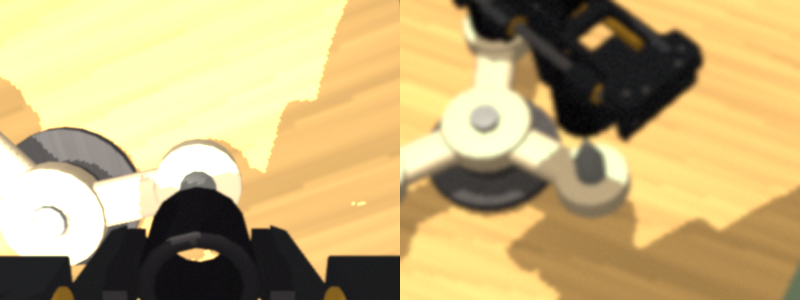

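In the wrist view the seat disc is centred at column 319.5 and the sleeve at about 320, aligned within 2 mm. Lowering.

To row units: 0.01 m / 0.6 = 0.0167, 0.005 m / 0.6 = 0.0083.

Request:
hand_motion --moves "0.03 0 -0.0017 0.0167 0 0 0\n0.03 0 0 0.0167 0 0 0\n0.03 0 0 0.0167 0 0 0\n0.03 0 0 0.0083 0 0 0\n0.03 0 0 0 0 0 0"

```text
time: 8.38
tool_pos: [0.5404, -0.1096, 0.0657]
orientation: [-0.001, 0.178, 0.984, 0.0]
force: [0.5, 0.6, -0.0]
width: 0.043
gripper_force: 20.0
```

Request:
hand_motion --moves "0.03 0 0 0.0083 0 0 0\n0.03 0 0 0.0083 0 0 0\n0.03 0 0 0.0083 0 0 0\n0.03 0 0 0 0 0 0"

```text
time: 8.72
tool_pos: [0.5407, -0.1098, 0.0513]
orientation: [-0.001, 0.178, 0.984, 0.0]
force: [-0.5, -0.1, -1.1]
width: 0.0431
gripper_force: 20.0
```

Request:
hand_motion --moves "0.03 0 0 0.0083 0 0 0\n0.03 0 0 0.0083 0 0 0\n0.03 0 0 0.0067 0 0 0\n0.03 0 0 0 0 0 0\n0.03 0 0 0 0 0 0"

```text
time: 9.13
tool_pos: [0.5411, -0.1099, 0.0381]
orientation: [-0.0, 0.178, 0.984, 0.0]
force: [0.6, 0.0, -0.8]
width: 0.0429
gripper_force: 20.0
```

No contact so far. Lowering to the seat in small steps.

Request:
hand_motion --moves "0.03 0 0 0.005 0 0 0\n0.03 0 0 0.0033 0 0 0\n0.03 0 0 0.0017 0 0 0\n0.03 0 0 0 0 0 0"

```text
time: 9.47
tool_pos: [0.5411, -0.11, 0.0321]
orientation: [-0.0, 0.178, 0.984, 0.0]
force: [-0.7, -0.4, -0.3]
width: 0.0433
gripper_force: 20.0
```

Request:
hand_motion --moves "0.03 0 0 0.0017 0 0 0\n0.03 0 0 0.0017 0 0 0\n0.03 0 0 0 0 0 0"

```text
time: 9.72
tool_pos: [0.5411, -0.11, 0.0302]
orientation: [-0.0, 0.178, 0.984, 0.0]
force: [0.3, 0.1, -0.4]
width: 0.0431
gripper_force: 20.0
```

Request:
hand_motion --moves "0.088 0 0 0 0 0 0\n0.088 0 0 0 0 0 0\n0.088 0 0 0 0 0 0\n0.088 0 0 0 0 0 0\n0.088 0 0 0 0 0 0"

```text
time: 10.13
tool_pos: [0.5412, -0.11, 0.0304]
orientation: [0.0, 0.178, 0.984, -0.0]
force: [1.3, -0.6, -0.0]
width: 0.0739
gripper_force: 0.0
```

Request:
hand_motion --moves "0.088 0 0 0 0 0 0\n0.088 0 0 -0.0167 0 0 0\n0.088 0 0 -0.0333 0 0 0\n0.088 0 0 -0.05 0 0 0\n0.088 0 0 -0.0667 0 0 0"

```text
time: 10.55
tool_pos: [0.54, -0.1095, 0.1304]
orientation: [-0.002, 0.178, 0.984, 0.0]
force: [0.3, 0.3, -0.4]
width: 0.0881
gripper_force: 0.0
```

Request:
hand_motion --moves "0.088 0.0667 0 -0.0167 0 0 0\n0.088 0.0667 0 0 0 0 0\n0.088 0.0667 0 0 0 0 0\n0.088 0 0 0 0 0 0\n0.088 0 0 0 0 0 0"

```text
time: 10.97
tool_pos: [0.428, -0.0675, 0.1414]
orientation: [0.001, 0.178, 0.984, -0.0]
force: [0.7, -0.7, 1.2]
width: 0.0878
gripper_force: 0.0
```

Run:
```python
from h import *
from plant import robot, vision
f,s,T=wrist("w6"); t=vision.grab_frame("scene"); print(s["tool_pos"],s["width"],s["force"])
a=cv2.resize(f["frame"],(400,300)); b=cv2.resize(t["frame"][120:360,120:440],(400,300),interpolation=2)
cv2.imwrite("pics/c6.png",np.clip(np.hstack([a,b])[:,:,::-1]*1.5,0,255).astype('uint8'))
S=np.array([.5428,-.108,.0])
print("wrist top",proj(f,S+[0,0,.098]),"scene base/top",proj(t,S+[0,0,.05]),proj(t,S+[0,0,.098]))
```

```text
[ 0.42797045 -0.06752041  0.14137845] 0.08775659714000068 [ 0.65671448 -0.72296456  1.21058922]
wrist top (np.float64(321.6251999265962), np.float64(407.8832959380683)) scene base/top (np.float64(265.5676860955784), np.float64(223.97379919142926)) (np.float64(263.11917616492246), np.float64(209.45832970874653))
```

View pics/c6.png

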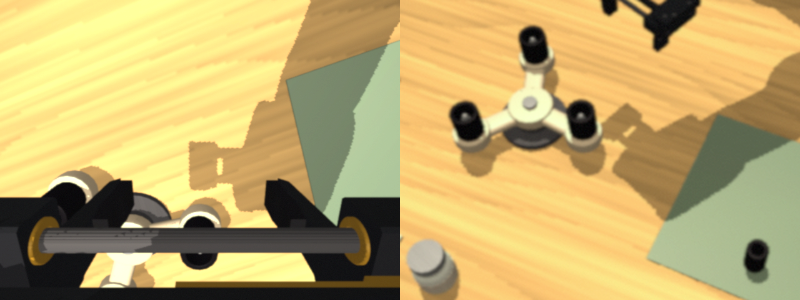

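The scene view shows the sleeve seated upright, matching the other two. Its centre is at about (265.6,216), against (264.3,216.7) expected when seated, and the gripper is clear. Handing in.

```bash
python3 -c "
from plant import robot, vision
print(robot.job_done())"
```

```text
the job is handed in; nothing more can be done
None
```

I slid the 44 mm sleeve down over the bare spindle, upright and released, and handed the job in at about 11 s. The last pictures show it seated like the other two; I did not touch the other loose sleeves, and the hand-in returned no verdict. The fingers turned out about 40 mm shorter than the stated TCP, so the first grasp closed above the sleeve without touching it and I repeated it lower.

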